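# Set the vent gap on a bottle cap for the autoclave

## Robot

A 6-joint arm with a two-finger parallel gripper is mounted at the origin on the work surface. World frame = base frame: x ahead of the robot, y to its left, z up, the work surface at z = 0. Lengths are in m, angles in degrees, forces in N, time in s.
With the tool pointing down it reaches from about 0.3 to 0.75 m from the base axis. Payload 8.5 kg.
Tool frame: the origin (TCP) lies midway between the tips of the shut fingers; the grasp point (between the pads) lies 19 mm behind it (env.hold_point_z is the distance from the TCP to the grasp point, in m); z points along the fingers, y is the line along which they close (so a half turn about z gives the same grasp; the last joint's range is limited). The gripper opens to 85 mm and grips with 20 to 120 N. Pads are 22 mm wide; open, the fingers measure 114 mm over their backs; the gripper's body (76 mm by 85 mm) begins 54 mm behind the grasp point. The pads swing forward as they close: fully open they stand 13 mm farther back than shut.
Start: joints at [57.909, 21.807, 74.336, -0, 83.858, -12.336], TCP at [0.186, 0.518, 0.231] pointing down, gripper open.
Joint ranges: [-178.18, 178.18], [-50.72, 133.34], [12.68, 142.11], [-81.47, 261.47], [9.98, 163.14], [-165.26, 165.26]. Speed limits (degrees/s): [136.94, 136.94, 180, 180, 180, 180].

## Interface

Orientations are given as a 3x3 rotation matrix whose columns are the frame's x, y, z axes.
In Python, from rig import observe, get_image, camera_info, env gives the robot as it stands.
- The arm moves only by the tool drive_tool, never from a script. Its arguments are lists of equal length, an entry for each row: "offset": the shift along the tool's x, y, z in units of 40 mm (1.0 is 40 mm), a list of three; "turn": the turn, a rotation vector about the tool's x, y, z in units of 6 degrees (1.0 is 6 degrees), a list of three; "hand": the opening, from 0 (shut) to 1 (fully open). A call has exactly 10 rows; each row shifts and turns the commanded pose from where the row before left it, along the tool's axes as they then stand; what a row does not reach is not made up. A row lasts 1/8 s, in which the tool goes at most 62.5 mm and 10.7 degrees, less where a joint would pass 70% of its speed; a pose out of reach is approached as far as the arm can. A call is refused whole if a number of a shift passes 1 or a number of a turn 1, either way. A call with a gripper value outside its range is refused whole. The fingers move at their own pace and stop on an object; "newtons" is the grip in N (left out, the last holds). Time passes only in rows, so rows that do not move let the fingers close, or fill a call up. It gives the time, the measured TCP pose, the force, the opening and the grip force at its end, in the units of the state.
- observe(): the state, without advancing time (a new reading comes with each control period).
- get_image(name): name is "scene" or "top" or "wrist"; returns the picture (400x640x3 uint8, blue, green, red); there is no depth.
- camera_info(name): a dict with "fx", "fy", "cx", "cy" (pixels), "world_to_cam" (4x4, takes a point from world to camera coordinates). Camera axes: x right, y down, z forward; pixel columns grow to the right and rows downward; lengths in m; the calibration is good to about 2 mm. A picture is of the moment at which its call begins: read the wrist's pose just before it. camera_info takes no time and is no camera call; for the wrist camera it gives the pose at the moment of the call.
- env.close_job(): hands the job in; it is judged then, once.
The state is a dict: "time_s": time; "q": joint angles; "qvel": joint speeds; "joint_efforts": joint torques, N m; "position": TCP position; "tool_rot": TCP orientation; "ft_force": force on the tool from outside, world axes, zero at the start; "wrist_torque": the same for the moment, N m; "grip_width": finger opening in m; "gripper_force": force on a finger pad.
Only numpy, scipy, OpenCV 4.12 (cv2) and the standard library are available. Lean on these libraries where they do the work, as an engineer would, in place of code of your own. Each camera call takes 0.05 s, during which the arm holds its last target. There are 200 camera calls.

## Task

The empty square glass bottle standing in the divided steel tray is going into the autoclave: screw its cap down until it bottoms out, then back it off a quarter turn so that the bottle can vent. Finish while still gripping the cap at that setting, so that it cannot turn while I tape it, with the bottle standing fully down in its pocket. Do not lift or tip the bottle on the way, and leave the other glassware, the tape and the scissors where they are.

Things in the scene. Friction and masses are not known exactly. Their poses are not given: they have to be found in the camera images.
- tray: Stainless autoclave tray, 140 x 140 mm, 55 mm high, walls and floor 3 mm, divided into 2 x 2 square pockets of 65.6 mm; pocket centres 34.3 mm either side of its middle along its x and y. It is fixed to the bench. Origin: centre of its underside; z up.
- bottle: The square clear glass bottle, 64 x 64 mm, loose, 0.8 mm play all round in one of the tray's pockets (any of the four), whose walls keep it from turning; 0.3 to 0.5 kg, empty. It is the only square bottle and, at 140 mm to the top of its cap when the cap is home, the tallest thing in the tray. Square body up to 86 mm, sloping shoulder to 104 mm, neck 40 mm in diameter with a blue pouring ring (44 mm in diameter, 106 to 110 mm up). Origin: centre of its underside; z up.
- cap_top (a point): Centre of the flat top of the square bottle's screw cap, on the axis of the thread: ribbed blue plastic, 52 mm in diameter, 26 mm high, its skirt hanging 26 mm below this point (a tiny pip moulded near the rim of the top turns with it; the point's x axis points to the pip). The cap has been started on the thread by hand and stays caught on it; do not pull it off. z up.
- cap (a joint): Turn of the cap on its thread, rad, seen from above: 0 is bottomed out (a firm stop), positive is unscrewed (counter-clockwise from above); clockwise screws it down. It starts 2.6 to 4.6 rad open. The thread is right-handed with 4 mm pitch, so the cap sinks 4 mm a full turn; it turns with about 0.04 N m of even friction and stays where it is left.
- small_bottle_a: Bystander: small round clear bottle with a ribbed blue cap, 56 mm in diameter, 95 mm high, loose in a tray pocket. Origin: centre of its underside.
- small_bottle_b: Bystander: the twin of small_bottle_a, in another tray pocket.
- beaker: Bystander: glass beaker, 52 mm in diameter, 70 mm high, in a tray pocket. Origin: centre of its underside.
- flask_a: Bystander: stoppered conical glass flask, 80 mm in diameter at the foot, 141 mm high, on the bench. Origin: centre of its underside.
- flask_b: Bystander: the twin of flask_a, on the bench.
- amber_bottle: Bystander: round amber reagent bottle with a ribbed blue cap, 72 mm in diameter, 152 mm high, on the bench. Origin: centre of its underside.
- tape_roll: Bystander: roll of paper tape lying flat, 100 mm in diameter, 19 mm high, on the bench. Origin: centre of its underside.
- scissors: Bystander: scissors lying flat, about 165 mm long, handles to its -x. Origin: under the pivot.
There are look-alikes about, which are no part of the job. Leave any red look-alike of the bottle alone. Of the things that look like the tray, the smaller one is meant.

How it is judged (in metres and radians):
On the way:
1. the cap is screwed down until it bottoms out (within 0.06 rad of its stop) (value of joint cap below 0.06 rad), for 0.2 s.
At the end, for the whole second after the job is handed in: The cap is a quarter turn open from its stop (90 degrees, give or take 20) and still; the fingers still press on it (over 3 N, grasp point within 30 mm of its top centre and at most 12 mm above); the bottle stands upright (0.06 rad) and less than 5 mm off the floor of its pocket (value of joint cap between 1.22 and 1.92 rad and velocity of joint cap between -0.1 and 0.1 rad/s and contact force between the fingers and bottle above 3 N and distance between the grasp point and cap_top below 0.03 m and z of the grasp point in the frame of cap_top below 0.012 m and z of bottle in the frame of tray below 0.008 m and angle between bottle's own z axis and vertical below 0.06 rad); the arm keeps its last pose, push and grip.
It fails at once if the bottle is lifted more than 20 mm out of its pocket or tipped more than 0.2 rad (z of bottle in the frame of tray above 0.023 m or angle between bottle's own z axis and vertical above 0.2 rad).
It fails at once if one of the bystanders is moved more than 25 mm or tipped over (distance of any of small_bottle_a, small_bottle_b, beaker, flask_a, flask_b, amber_bottle, tape_roll, scissors from where it was at the start of the episode above 0.025 m or angle between any of small_bottle_a, small_bottle_b, beaker, flask_a, flask_b, amber_bottle, tape_roll, scissors's own z axis and vertical above 0.35 rad).
It also fails if it takes over 58 s, if anything falls off the work surface, if the arm or the gripper's body presses on something with over 40 N, if the wrist force passes 120 N, or if a joint passes its speed limit or range.

## Working session

There is one attempt and no reset: what is moved stays moved. The work goes in short steps, Python scripts to look and compute and a tool call to move; the robot and the scene stay as the last step left them, time stands still between calls to the robot, and variables do not carry over. Pictures are saved under pics/ and viewed, at most 10 in all, crops included, and the job is handed in when it is done.

Besides the shell and the picture viewer there is one more tool, called by a JSON object that holds its "method" and its "body". drive_tool: Moves the arm, as the interface text tells. Its arguments: {"type":"object","properties":{"offset":{"type":"array"},"turn":{"type":"array"},"hand":{"type":"array"},"newtons":{"type":"number"}},"required":["offset","turn","hand"]}

```bash
mkdir -p pics; python3 - <<'E'
from rig import *
import cv2
s=observe(); print({k:s[k] for k in s})
for n in("top","scene"):
    cv2.imwrite(f"pics/{n}0.png",get_image(n)); c=camera_info(n); print(n,c)
print(env.hold_point_z)
E
```

```text
{'time_s': 0.0, 'q': array([ 5.79071352e+01,  2.18418019e+01,  7.43847419e+01, -3.33704494e-03,
        8.38582822e+01, -1.23359774e+01]), 'qvel': array([ 0.07517227,  0.09120689, -0.00120144, -0.08793018, -0.0760983 ,
        0.03150452]), 'joint_efforts': array([-7.53441827e-05, -4.48471642e+01, -2.31276405e+01, -1.96437172e-04,
        4.81726442e-03, -7.45991343e-06]), 'position': array([0.18577423, 0.51736191, 0.23070424]), 'tool_rot': array([[-9.41137413e-01,  3.38023409e-01, -7.37516829e-04],
       [ 3.38024114e-01,  9.41136572e-01, -1.28502257e-03],
       [ 2.59736348e-04, -1.45868129e-03, -9.99998902e-01]]), 'ft_force': array([ 0.06160898,  0.052733  , -0.91572476]), 'wrist_torque': array([-0.04498193,  0.02049978, -0.00246326]), 'gripper_force': 0.0, 'grip_width': 0.08512444094004873}
top {'fx': 408.4593899302804, 'fy': 408.4593899302804, 'cx': 321.40472461477066, 'cy': 204.12565271622228, 'world_to_cam': array([[-0.02503353, -0.99964701, -0.00889853, -0.02828032],
       [-0.98854152,  0.02607892, -0.14867937,  0.56709921],
       [ 0.14885895,  0.0050746 , -0.98884542,  1.08839676],
       [ 0.        ,  0.        ,  0.        ,  1.        ]])}
scene {'fx': 375.24901954452844, 'fy': 375.24901954452844, 'cx': 310.20773265358696, 'cy': 197.36140886184953, 'world_to_cam': array([[-0.81235211,  0.58316577, -0.0013205 ,  0.47032052],
       [ 0.42379184,  0.5887851 , -0.68828234, -0.1492005 ],
       [-0.40060521, -0.55968723, -0.72544171,  1.31429914],
       [ 0.        ,  0.        ,  0.        ,  1.        ]])}
0.0187
```

View pics/top0.png

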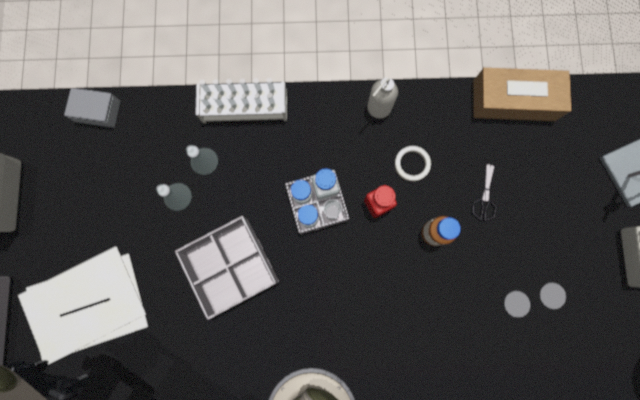

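View pics/scene0.png

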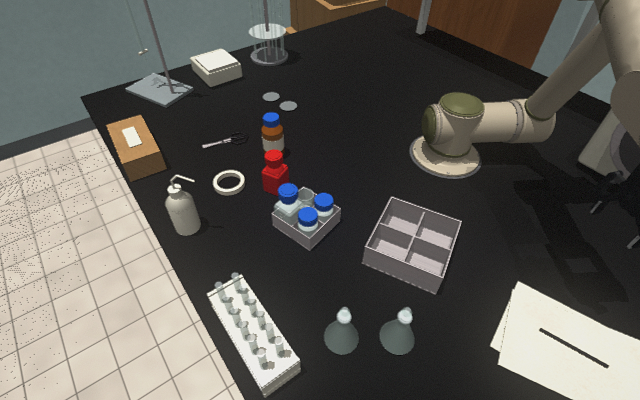

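The tray meant is the small one, at top (317,201); the larger empty one is at (226,267). Blue caps sit at top (301,191), (326,180) and (308,215), with the beaker at (332,210) and the red look-alike at (381,200). (326,180) looks tallest with a square body, so I'll check it in a crop.

```bash
cat > h.py <<'E'
import numpy as np
from rig import camera_info
def ray(n,u,v,z,c=None):
    c=c or camera_info(n); M=c["world_to_cam"]; R=M[:3,:3]; o=-R.T@M[:3,3]
    d=R.T@np.array([(u-c["cx"])/c["fx"],(v-c["cy"])/c["fy"],1]); return o+d*(z-o[2])/d[2]
def proj(n,p,c=None):
    c=c or camera_info(n); q=c["world_to_cam"]@np.r_[p,1]; return q[:2]/q[2]*[c["fx"],c["fy"]]+[c["cx"],c["cy"]]
E
python3 - <<'E'
import cv2,numpy as np
from h import *
t=cv2.imread("pics/top0.png")[140:250,270:420]; s=cv2.imread("pics/scene0.png")[140:250,240:390]
cv2.imwrite("pics/crop.png",np.vstack([cv2.resize(a,None,fx=2.7*1,fy=2.7,interpolation=3) for a in(t,s)]))
for u,v,z in[(326,179,.145),(301,190,.098),(308,214,.098),(332,210,.06),(384,195,.14)]:print(u,v,ray("top",u,v,z).round(3))
print(ray("scene",288.5,190,.145).round(3))
E
```

```text
326 179 [ 0.615 -0.057  0.145]
301 190 [0.597 0.01  0.098]
308 214 [ 0.533 -0.007  0.098]
332 210 [ 0.547 -0.071  0.06 ]
384 195 [ 0.571 -0.202  0.14 ]
[ 0.613 -0.051  0.145]
```

View pics/crop.png

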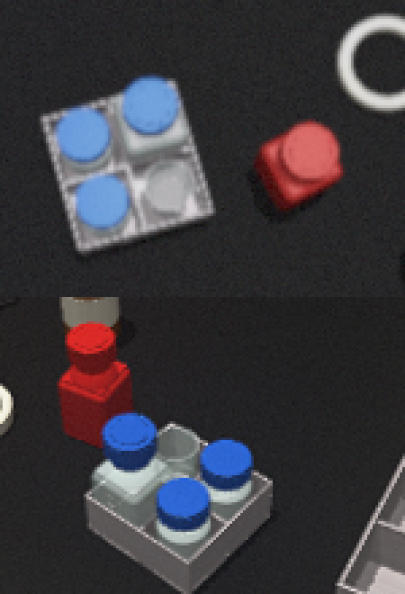

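The crop confirms (326,180): it is the tallest, has a square clear body, and its axis is near (0.614, -0.055). I'll hover over it, and turn towards q6≈-150 so that one grip covers the whole screw travel.

{"method": "drive_tool", "body": {"offset": [[-1, -0.65, -0.05], [-1, -0.65, -0.05], [-1, -0.65, -0.05], [-1, -0.65, -0.05], [-1, -0.65, -0.05], [-1, -0.65, -0.05], [-1, -0.65, -0.05], [-1, -0.65, -0.05], [-1, -0.65, -0.05], [-1, -0.65, -0.05]], "turn": [[0, 0, 0], [0, 0, 0], [0, 0, 0], [0, 0, 0], [0, 0, 0], [0, 0, 0], [0, 0, 0], [0, 0, 0], [0, 0, 0], [0, 0, 0]], "hand": [1, 1, 1, 1, 1, 1, 1, 1, 1, 1]}}

```text
time_s: 1.35
position: [0.4751, 0.1363, 0.2512]
tool_rot: [[-0.941, 0.338, -0.001], [0.338, 0.941, 0.0], [0.001, -0.0, -1.0]]
ft_force: [0.6, 1.0, -0.3]
grip_width: 0.0854
gripper_force: 0.0
```

{"method": "drive_tool", "body": {"offset": [[-1, -0.65, -0.05], [-1, -0.65, -0.05], [-1, -0.65, -0.05], [-1, -0.65, -0.05], [-0.9, -0.65, 0], [0, 0, 0], [0, 0, 0], [0, 0, 0], [0, 0, 0], [0, 0, 0]], "turn": [[0, 0, 0], [0, 0, 0], [0, 0, 0], [0, 0, 0], [0, 0, 0], [0, 0, -1], [0, 0, -1], [0, 0, -1], [0, 0, -1], [0, 0, -1]], "hand": [1, 1, 1, 1, 1, 1, 1, 1, 1, 1]}}

```text
time_s: 2.6
position: [0.6149, -0.0509, 0.2588]
tool_rot: [[-0.983, -0.181, -0.001], [-0.181, 0.983, 0.0], [0.001, 0.0, -1.0]]
ft_force: [0.3, -1.2, 0.2]
grip_width: 0.0853
gripper_force: 0.0
```

{"method": "drive_tool", "body": {"offset": [[0, 0, 0], [0, 0, 0], [0, 0, 0], [0, 0, 0], [0, 0, 0], [0, 0, 0], [0, 0, 0], [0, 0, 0], [0, 0, 0], [0, 0, 0]], "turn": [[0, 0, -1], [0, 0, -1], [0, 0, -1], [0, 0, -1], [0, 0, -1], [0, 0, -1], [0, 0, -1], [0, 0, -0.5], [0, 0, 0], [0, 0, 0]], "hand": [1, 1, 1, 1, 1, 1, 1, 1, 1, 1]}}

```text
time_s: 3.85
position: [0.6149, -0.0509, 0.2591]
tool_rot: [[-0.571, -0.821, -0.0], [-0.821, 0.571, 0.0], [0.0, 0.0, -1.0]]
ft_force: [-0.5, 0.4, -0.0]
grip_width: 0.0854
gripper_force: 0.0
```

```bash
python3 - <<'E'
from rig import *
from h import *
import cv2
s=observe(); print(s["time_s"],s["q"].round(1),s["position"].round(4),s["tool_rot"].round(3))
c=camera_info("wrist"); im=get_image("wrist"); cv2.imwrite("pics/w0.png",im)
np.save("c0.npy",c,allow_pickle=True); print(c, proj("wrist",[.614,-.055,.145],c))
E
```

```text
3.85 [ -15.7   27.9   59.7    0.    92.4 -160.9] [ 0.6149 -0.0509  0.2591] [[-0.571 -0.821 -0.   ]
 [-0.821  0.571  0.   ]
 [ 0.     0.    -1.   ]]
{'fx': 336.81291844786585, 'fy': 336.81291844786585, 'cx': 316.0703153581347, 'cy': 189.15399094961043, 'world_to_cam': array([[-8.21103655e-01,  5.70778495e-01, -8.34904933e-04,
         5.34111221e-01],
       [ 5.43103685e-01,  7.81739843e-01,  3.06465666e-01,
        -3.42715135e-01],
       [ 1.75576690e-01,  2.51186639e-01, -9.51881347e-01,
         3.11044561e-01],
       [ 0.00000000e+00,  0.00000000e+00,  0.00000000e+00,
         1.00000000e+00]])} [314.1021174 179.3052627]
```

View pics/w0.png

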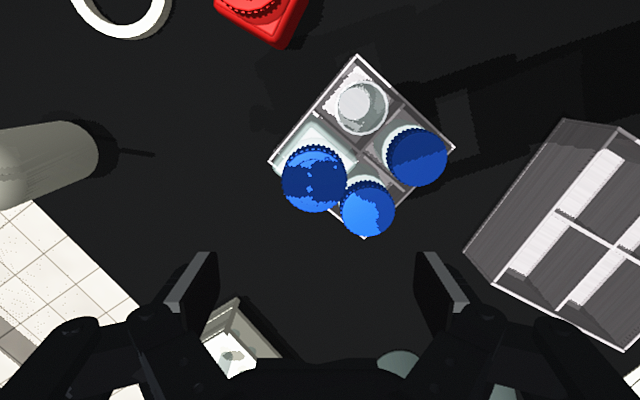

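The wrist view shows the square bottle's cap at about (314,180), and my estimate projects to (314.1,179.3). I'll overlay the projected top circle to check it.

```bash
python3 - <<'E'
from h import *
import cv2
c=np.load("c0.npy",allow_pickle=True).item(); im=cv2.imread("pics/w0.png")
k=5; x0,y0=255,120; cr=cv2.resize(im[y0:y0+110,x0:x0+120],None,fx=k,fy=k,interpolation=0)
t=np.linspace(0,6.283,90)
for z,col in((.1453,(0,255,255)),(.1193,(0,0,255))):
    P=np.array([proj("",[.614+.026*np.cos(a),-.055+.026*np.sin(a),z],c) for a in t])
    cv2.polylines(cr,[np.int32((P-[x0,y0]+.5)*k)],True,col,1)
    print(z,P.min(0),P.max(0))
cv2.imwrite("pics/w0c.png",cr)
E
```

```text
0.1453 [281.25406645 146.89802779] [346.94000526 210.03010075]
0.1193 [284.23746124 141.1204711 ] [344.34325631 199.34204046]
```

View pics/w0c.png

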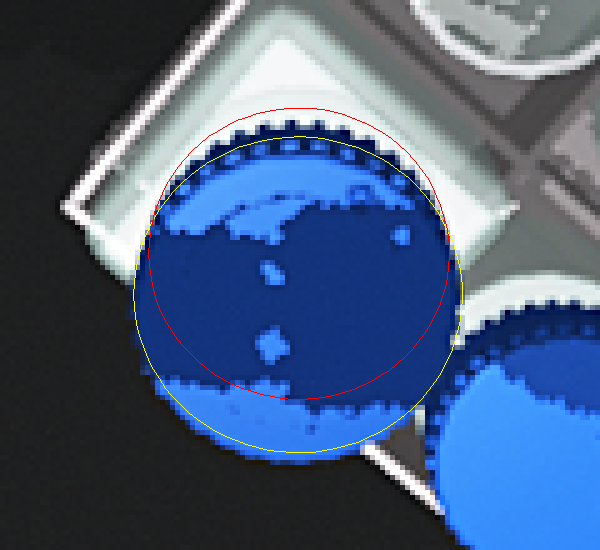

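The true centre lies about 2 px lower in the picture, which puts it at (0.615, -0.0537). I'll correct by x +2 mm and y -1.8 mm, then descend to TCP z≈0.118 and close.

{"method": "drive_tool", "body": {"offset": [[0.052, -0.045, 0.5], [0, 0, 0.5], [0, 0, 0.5], [0, 0, 0.5], [0, 0, 0.5], [0, 0, 0.4], [0, 0, 0.3], [0, 0, 0.2], [0, 0, 0.13], [0, 0, 0]], "turn": [[0, 0, 0], [0, 0, 0], [0, 0, 0], [0, 0, 0], [0, 0, 0], [0, 0, 0], [0, 0, 0], [0, 0, 0], [0, 0, 0], [0, 0, 0]], "hand": [1, 1, 1, 1, 1, 1, 1, 1, 1, 1], "newtons": 25}}

```text
time_s: 5.15
position: [0.6153, -0.0536, 0.1181]
tool_rot: [[-0.57, -0.822, -0.0], [-0.822, 0.57, -0.0], [0.0, -0.0, -1.0]]
ft_force: [0.4, -0.2, 0.4]
grip_width: 0.085
gripper_force: 0.0
```

{"method": "drive_tool", "body": {"offset": [[0, 0, 0], [0, 0, 0], [0, 0, 0], [0, 0, 0], [0, 0, 0], [0, 0, 0], [0, 0, 0], [0, 0, 0], [0, 0, 0], [0, 0, 0]], "turn": [[0, 0, 0], [0, 0, 0], [0, 0, 0], [0, 0, 0], [0, 0, 0], [0, 0, 0], [0, 0, 0], [0, 0, 0], [0, 0, 0], [0, 0, 0]], "hand": [0.8, 0.7, 0.6, 0.5, 0.4, 0.4, 0.3, 0.3, 0.3, 0.3]}}

```text
time_s: 6.4
position: [0.6153, -0.0536, 0.1184]
tool_rot: [[-0.57, -0.822, 0.0], [-0.822, 0.57, -0.0], [-0.0, -0.0, -1.0]]
ft_force: [-1.1, 0.5, 5.6]
grip_width: 0.0505
gripper_force: 26.0
```

```bash
python3 - <<'E'
from rig import *
import cv2
s=observe()
for k in("time_s","q","position","ft_force","wrist_torque","grip_width","gripper_force"):print(k,s[k])
cv2.imwrite("pics/w1.png",get_image("wrist"))
E
```

```text
time_s 6.4
q [-1.59441218e+01  3.39582656e+01  7.27784147e+01  3.83062156e-03
  7.32467980e+01 -1.61191790e+02]
position [ 0.61532529 -0.05357421  0.11843684]
ft_force [-1.14460261  0.45591378  5.56979214]
wrist_torque [0.20052433 0.33607494 0.03640314]
grip_width 0.05050007840558333
gripper_force 26.010248064994812
```

View pics/w1.png

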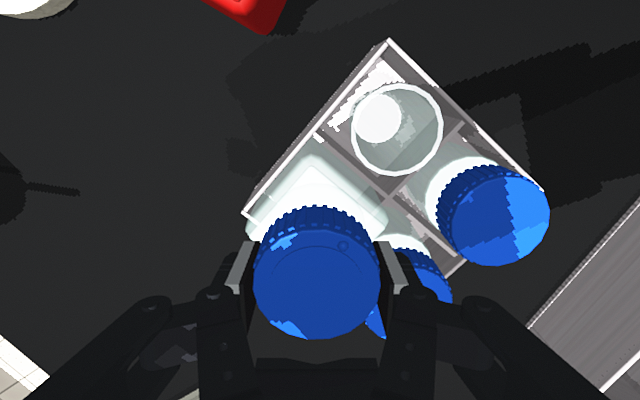

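The fingers hold the cap (width 50.5 mm, 26 N), and its pip shows at (343,245). Screwing down now, following the thread.

{"method": "drive_tool", "body": {"offset": [[0, 0, 0.002], [0, 0, 0.002], [0, 0, 0.002], [0, 0, 0.002], [0, 0, 0.002], [0, 0, 0.002], [0, 0, 0.002], [0, 0, 0.002], [0, 0, 0.002], [0, 0, 0]], "turn": [[0, 0, 1], [0, 0, 1], [0, 0, 1], [0, 0, 1], [0, 0, 1], [0, 0, 1], [0, 0, 1], [0, 0, 1], [0, 0, 1], [0, 0, 1]], "hand": [0.3, 0.3, 0.3, 0.3, 0.3, 0.3, 0.3, 0.3, 0.3, 0.3]}}

```text
time_s: 7.7
position: [0.6153, -0.0534, 0.1178]
tool_rot: [[-0.996, 0.086, 0.0], [0.086, 0.996, 0.0], [-0.0, 0.0, -1.0]]
ft_force: [-1.6, 1.1, 6.9]
grip_width: 0.0514
gripper_force: 26.2
```

```bash
cat > st.py <<'E'
from rig import *
import cv2,sys
s=observe()
for k in("time_s","q","position","ft_force","wrist_torque","grip_width","gripper_force"):print(k,s[k] if not hasattr(s[k],"round") else s[k].round(4))
if len(sys.argv)>1: cv2.imwrite(sys.argv[1],get_image("wrist"))
E
python3 st.py
```

```text
time_s 7.7
q [-1.593450e+01  3.399180e+01  7.282980e+01  1.280000e-02  7.316350e+01
 -1.009964e+02]
position [ 0.6153 -0.0534  0.1178]
ft_force [-1.5614  1.0501  6.8777]
wrist_torque [ 0.2897  0.3473 -0.0022]
grip_width 0.05135021512192085
gripper_force 26.18056297302246
```

{"method": "drive_tool", "body": {"offset": [[0, 0, 0.002], [0, 0, 0.002], [0, 0, 0.002], [0, 0, 0.002], [0, 0, 0.002], [0, 0, 0.002], [0, 0, 0.002], [0, 0, 0.002], [0, 0, 0.002], [0, 0, 0]], "turn": [[0, 0, 1], [0, 0, 1], [0, 0, 1], [0, 0, 1], [0, 0, 1], [0, 0, 1], [0, 0, 1], [0, 0, 1], [0, 0, 1], [0, 0, 1]], "hand": [0.3, 0.3, 0.3, 0.3, 0.3, 0.3, 0.3, 0.3, 0.3, 0.3]}}

```text
time_s: 8.95
position: [0.6154, -0.0534, 0.1172]
tool_rot: [[-0.424, 0.906, 0.001], [0.906, 0.424, 0.0], [-0.0, 0.001, -1.0]]
ft_force: [-3.1, 2.1, 5.9]
grip_width: 0.0512
gripper_force: 26.2
```

```bash
python3 st.py pics/w2.png
```

```text
time_s 8.95
q [-1.59308e+01  3.40294e+01  7.28739e+01  2.67000e-02  7.30624e+01
 -4.09984e+01]
position [ 0.6154 -0.0534  0.1172]
ft_force [-3.0668  2.0699  5.9069]
wrist_torque [ 0.3099  0.2945 -0.0324]
grip_width 0.051237241501135566
gripper_force 26.243675351142883
```

{"method": "drive_tool", "body": {"offset": [[0, 0, 0.002], [0, 0, 0.002], [0, 0, 0.002], [0, 0, 0.002], [0, 0, 0.002], [0, 0, 0], [0, 0, 0], [0, 0, 0], [0, 0, 0], [0, 0, 0]], "turn": [[0, 0, 1], [0, 0, 1], [0, 0, 1], [0, 0, 1], [0, 0, 1], [0, 0, 0], [0, 0, 0], [0, 0, 0], [0, 0, 0], [0, 0, 0]], "hand": [0.3, 0.3, 0.3, 0.3, 0.3, 0.3, 0.3, 0.3, 0.3, 0.3]}}

```text
time_s: 10.25
position: [0.6155, -0.0533, 0.1168]
tool_rot: [[0.083, 0.997, 0.001], [0.997, -0.083, 0.0], [0.0, 0.001, -1.0]]
ft_force: [-1.5, 3.0, 6.0]
grip_width: 0.0511
gripper_force: 26.3
```

```bash
python3 st.py
```

```text
time_s 10.25
q [-1.59275e+01  3.40536e+01  7.28944e+01  3.93000e-02  7.30067e+01
 -1.11875e+01]
position [ 0.6155 -0.0533  0.1168]
ft_force [-1.5275  3.0208  5.98  ]
wrist_torque [ 0.4052  0.2762 -0.0466]
grip_width 0.05109730734515608
gripper_force 26.25989556312561
```

{"method": "drive_tool", "body": {"offset": [[0, 0, 0.001], [0, 0, 0.001], [0, 0, 0.001], [0, 0, 0.001], [0, 0, 0.001], [0, 0, 0.001], [0, 0, 0.001], [0, 0, 0.001], [0, 0, 0], [0, 0, 0]], "turn": [[0, 0, 0.5], [0, 0, 0.5], [0, 0, 0.5], [0, 0, 0.5], [0, 0, 0.5], [0, 0, 0.5], [0, 0, 0.5], [0, 0, 0.5], [0, 0, 0.5], [0, 0, 0.5]], "hand": [0.3, 0.3, 0.3, 0.3, 0.3, 0.3, 0.3, 0.3, 0.3, 0.3]}}

```text
time_s: 11.5
position: [0.6156, -0.0533, 0.1165]
tool_rot: [[0.571, 0.821, 0.001], [0.821, -0.571, 0.0], [0.001, 0.001, -1.0]]
ft_force: [-0.5, 2.7, 5.2]
grip_width: 0.0511
gripper_force: 26.2
```

```bash
python3 st.py
```

```text
time_s 11.5
q [-1.59252e+01  3.40755e+01  7.29115e+01  4.63000e-02  7.29556e+01
  1.89041e+01]
position [ 0.6156 -0.0533  0.1165]
ft_force [-0.4893  2.7228  5.1762]
wrist_torque [0.5039 0.1681 0.0257]
grip_width 0.051130738569258295
gripper_force 26.234931349754333
```

{"method": "drive_tool", "body": {"offset": [[0, 0, 0.001], [0, 0, 0.001], [0, 0, 0.001], [0, 0, 0.001], [0, 0, 0.001], [0, 0, 0.001], [0, 0, 0.001], [0, 0, 0.001], [0, 0, 0], [0, 0, 0]], "turn": [[0, 0, 0.5], [0, 0, 0.5], [0, 0, 0.5], [0, 0, 0.5], [0, 0, 0.5], [0, 0, 0.5], [0, 0, 0.5], [0, 0, 0.5], [0, 0, 0.5], [0, 0, 0.5]], "hand": [0.3, 0.3, 0.3, 0.3, 0.3, 0.3, 0.3, 0.3, 0.3, 0.3]}}

```text
time_s: 12.75
position: [0.6155, -0.0533, 0.1158]
tool_rot: [[0.904, 0.427, 0.001], [0.427, -0.904, -0.0], [0.001, 0.0, -1.0]]
ft_force: [1.2, 2.6, 2.1]
grip_width: 0.0511
gripper_force: 26.5
```

```bash
python3 st.py
```

```text
time_s 12.75
q [-1.59182e+01  3.41227e+01  7.29541e+01  9.00000e-03  7.28851e+01
  4.88272e+01]
position [ 0.6155 -0.0533  0.1158]
ft_force [1.1976 2.5684 2.1004]
wrist_torque [ 0.4115 -0.3993  0.8498]
grip_width 0.051089092132535534
gripper_force 26.539666056632996
```

The torque has jumped to 0.85 N m, so this should be the stop. I'll push slightly more, hold, and check whether the pip has slipped in the grip.

{"method": "drive_tool", "body": {"offset": [[0, 0, 0], [0, 0, 0], [0, 0, 0], [0, 0, 0], [0, 0, 0], [0, 0, 0], [0, 0, 0], [0, 0, 0], [0, 0, 0], [0, 0, 0]], "turn": [[0, 0, 0.5], [0, 0, 0.5], [0, 0, 0], [0, 0, 0], [0, 0, 0], [0, 0, 0], [0, 0, 0], [0, 0, 0], [0, 0, 0], [0, 0, 0]], "hand": [0.3, 0.3, 0.3, 0.3, 0.3, 0.3, 0.3, 0.3, 0.3, 0.3]}}

```text
time_s: 14.0
position: [0.6154, -0.0534, 0.1156]
tool_rot: [[0.944, 0.33, 0.0], [0.33, -0.944, 0.0], [0.0, -0.0, -1.0]]
ft_force: [2.0, 4.4, 1.0]
grip_width: 0.0513
gripper_force: 26.6
```

```bash
python3 st.py pics/w3.png; python3 -c "
import cv2,numpy as np
cv2.imwrite('pics/w123.png',np.hstack([cv2.resize(cv2.imread(f'pics/w{i}.png')[200:350,250:385],None,fx=1.95,fy=1.95) for i in (1,2,3)]))"
```

```text
time_s 14.0
q [-1.59375e+01  3.41272e+01  7.29667e+01  2.16000e-02  7.28960e+01
  5.48057e+01]
position [ 0.6154 -0.0534  0.1156]
ft_force [2.0099 4.4205 1.0442]
wrist_torque [ 0.7407 -0.3607  0.6311]
grip_width 0.05134253781000609
gripper_force 26.62012070417404
```

View pics/w123.png

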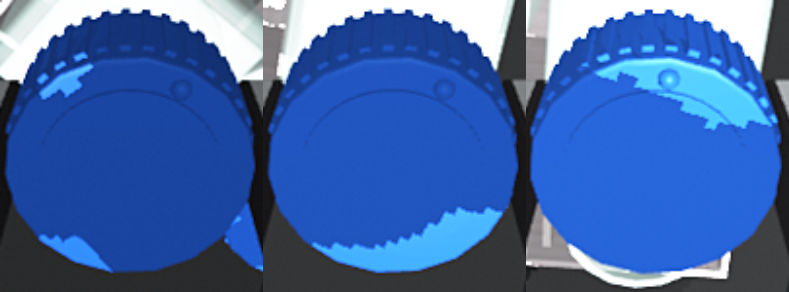

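The pip held its place in the grip between the first two views, then slipped about 25° back by the third (from (181,90) to (143,79) in its panel), with 0.63 N m still held. The cap is at its stop, so I'll back off about 92°, allowing for wind-up.

{"method": "drive_tool", "body": {"offset": [[0, 0, 0], [0, 0, -0.0015], [0, 0, -0.0015], [0, 0, -0.0015], [0, 0, -0.0015], [0, 0, -0.0015], [0, 0, -0.0015], [0, 0, -0.0015], [0, 0, -0.0015], [0, 0, -0.0015]], "turn": [[0, 0, -1], [0, 0, -1], [0, 0, -1], [0, 0, -1], [0, 0, -1], [0, 0, -1], [0, 0, -1], [0, 0, -1], [0, 0, -1], [0, 0, -1]], "hand": [0.3, 0.3, 0.3, 0.3, 0.3, 0.3, 0.3, 0.3, 0.3, 0.3]}}

```text
time_s: 15.3
position: [0.6151, -0.0541, 0.1163]
tool_rot: [[0.185, 0.983, -0.0], [0.983, -0.185, -0.0], [-0.0, -0.0, -1.0]]
ft_force: [-0.2, 3.0, 3.2]
grip_width: 0.0511
gripper_force: 26.6
```

{"method": "drive_tool", "body": {"offset": [[0, 0, -0.0015], [0, 0, -0.0015], [0, 0, -0.0015], [0, 0, -0.0015], [0, 0, -0.0015], [0, 0, 0], [0, 0, 0], [0, 0, 0], [0, 0, 0], [0, 0, 0]], "turn": [[0, 0, -1], [0, 0, -1], [0, 0, -1], [0, 0, -1], [0, 0, -1], [0, 0, -0.3], [0, 0, 0], [0, 0, 0], [0, 0, 0], [0, 0, 0]], "hand": [0.3, 0.3, 0.3, 0.3, 0.3, 0.3, 0.3, 0.3, 0.3, 0.3]}}

```text
time_s: 16.55
position: [0.6152, -0.0538, 0.1165]
tool_rot: [[-0.359, 0.933, -0.0], [0.933, 0.359, -0.0], [-0.0, -0.0, -1.0]]
ft_force: [-1.5, 0.2, 4.6]
grip_width: 0.051
gripper_force: 26.8
```

```bash
python3 st.py pics/w4.png; python3 -c "
from rig import *
import cv2,numpy as np
w=cv2.imread('pics/w4.png'); s=get_image('scene'); cv2.imwrite('pics/s4.png',s)
cv2.imwrite('pics/w4c.png',np.hstack([cv2.resize(w[200:350,250:385],(390,433)),cv2.resize(s[110:260,200:340],(404,433))]))"
```

```text
time_s 16.55
q [-1.59550e+01  3.40703e+01  7.29122e+01 -1.97000e-02  7.30260e+01
 -3.69700e+01]
position [ 0.6152 -0.0538  0.1165]
ft_force [-1.458   0.2492  4.6382]
wrist_torque [ 0.1516  0.3889 -0.0258]
grip_width 0.05104625587784467
gripper_force 26.81279718875885
```

View pics/w4c.png

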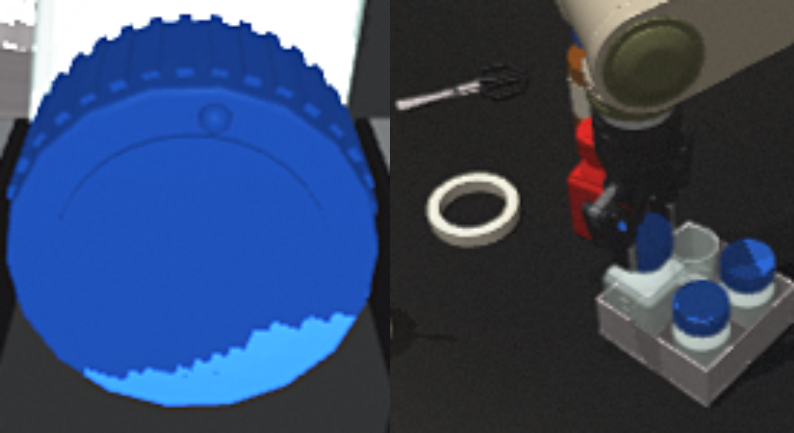

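The pip is at the same place in the grip as at the stop, so the cap turned the full 92° with the tool. The bottle is seated and the neighbours haven't moved. Handing in.

```bash
python3 -c "
from rig import *
print(env.close_job())"
```

```text
the job is handed in; nothing more can be done
None
```

The cap was screwed down to its stop and backed off about 92° by the tool's turn. I handed the job in still gripping it at about 27 N, with the bottle standing in its pocket; the judging result was not shown.

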